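# Turn the drilling block end for end in its vise and clamp it

### The job

The aluminium drilling block sits the wrong way round in the nest of the small vise: lift it out, turn it half round and put it back fully down in the nest, so that its slotted end faces the sliding jaw. Then crank the vise handle until the jaw's nose is firmly clamped against the stop screw in the slot, without forcing it, and let go. Leave the tin, the oil stone and the wooden sheave where they stand.

Things in the scene. Friction and masses are not known exactly. Their poses are not given: they have to be found in the camera images.
- vise: Small grey vise on a round pedestal (foot 100 mm wide) fixed to the bench. Its plate, 84 x 210 mm, long along own y, lies 88 to 100 mm over the bench. Origin at bench height on the pedestal's axis, z up. At its +y end is the nest (nest), at its -y end the crank on a housing 30 mm high; between them the jaw that slides to +y. Apart from the crank all of it stays below 130 mm.
- nest (a point): Centre of the nest's floor, 100 mm over the bench, 42 mm along +y from the vise's origin; axes as the vise's. The nest is a pocket 51.6 (x) by 85.6 mm (y); walls 10 mm thick, 18 mm high, their inner top edges rounded to only 1.5 mm; a 28 mm high block stands behind the +y wall. The -y wall has a 30 mm gap in its middle for the jaw's nose.
- block_fin (a point): Centre of the grip fin (14 mm thick in x, 40 mm long in y, 36 mm high) on the middle of the loose aluminium block's top; block 50 (x) by 84 (y) by 34 mm high, 0.3 to 0.65 kg. The point is 52 mm over the block's underside. Own +y points to the slotted end, z up. The block fits the nest with 0.8 mm clearance a side. At the start its y is the vise's y, slot away from the jaw.
- block_slot (a point): Centre of the slot in the block's +y end: 24 mm wide, 12 mm deep along y, open at top and bottom; 36 mm along own y from the block's middle, 17 mm over its underside. The head of a stop screw stands 0 to 6 mm out of the slot's bottom, differently each time. (A channel 12 mm wide, 10 mm deep crosses the block's top near the other end.)
- jaw: Sliding steel jaw; its nose is 18 mm wide, 12 mm high, and the origin lies in the middle of the nose's tip face, 110 mm over the bench; axes as the vise's. It moves along the vise's +y.
- crank (a joint): Crank angle, 0 to 3.5 rad, grows counterclockwise from above, closes the jaw 8 mm per rad. At 0 the knob is on the vise's -x side of the pivot, at 1.57 on its -y side, at 3.14 on its +x side. Stays where left (friction 5 N at the knob). Gets stiff where the nose meets the stop screw, between 1.9 and 2.9 rad: feel for it. A push of 9 to 20 N at the knob clamps well; over 28 N is forcing it.
- crank_pivot (a point): On the crank's upright axis, 171 mm over the bench (the knob's mid height), 66 mm along -y from the vise's origin. The knob runs on a circle of 50 mm radius round it.
- crank_knob (a point): Centre of the crank's upright wooden knob, 171 mm over the bench; the knob is 24 mm thick, straight from 153 to 185 mm, top at 191 mm over the bench, the crank's arm below it ends at 146 mm. The knob spins freely on its pin, so that it can be held while the crank goes round (its own axes mean nothing).
- tin: Bystander: grey metal tin standing on the bench, 65 mm wide, 86 mm high; origin under its centre.
- stone: Bystander: oil stone in a wooden box, 210 x 62 x 34 mm; origin under its centre.
- sheave: Bystander: brown wooden pulley wheel, 63 mm wide, 22 mm high; origin under its centre.
There are look-alikes about, which are no part of the job. Of the things that look like the part that bears block_fin, the larger one is meant.

How it is judged:
On the way, in this order (a step that is already met when the one before it is completed fails the run):
1. the block is lifted clear of the nest (its underside at least 22 mm over the nest's floor) (z of block_fin in the frame of nest above 0.074 m), for 0.1 s.
2. the block is fully down in the nest with its slotted end facing the jaw (z of block_fin in the frame of nest below 0.0545 m and angle between block_fin's own z axis and vertical below 0.04 rad and horizontal distance between block_fin and nest below 0.004 m and y of block_slot in the frame of nest below -0.03 m), for 0.2 s.
At the end, for the whole second after the job is handed in: The block is fully down in the nest (within 2.5 mm, level within 0.04 rad, centred within 4 mm), slotted end towards the jaw, and the jaw's nose is inside the slot and still presses on the block with more than 8 N (all of step 2 and y of jaw in the frame of nest above -0.038 m and contact force between jaw and anything else above 8 N); the robot touches nothing.
It fails at once if the tin is moved by more than 30 mm (distance of tin from where it was at the start of the episode above 0.03 m).
It fails at once if the oil stone is moved by more than 30 mm (distance of stone from where it was at the start of the episode above 0.03 m).
It fails at once if the sheave is moved by more than 30 mm (distance of sheave from where it was at the start of the episode above 0.03 m).
It fails at once if the vise is forced: the jaw presses with more than 150 N (about 28 N at the crank's knob) (contact force between jaw and anything else above 150 N).
It also fails if it takes over 61 s, if anything falls off the work surface, if the arm or the gripper's body presses on something with over 40 N, if the wrist force passes 120 N, or if a joint passes its speed limit or range.

### The arm

A 6-joint arm with a two-finger parallel gripper is mounted at the origin on a cart in front of the work surface, level with it; the furniture and walls round the work are solid. World frame = base frame: x ahead of the robot, y to its left, z up, the work surface at z = 0. Lengths are in m, angles in rad, forces in N, time in s.
With the tool pointing down it reaches from about 0.375 to 0.925 m from the base axis. Payload 5.7 kg.
Tool frame: the origin (TCP) lies at the very end of the fingers, on their centre line; the grasp point (between the pads) lies 19 mm behind it (manip.tcp_to_grasp is the z of the grasp point in the tool frame, in m); z points along the fingers, y is the line along which they close (so a half turn about z gives the same grasp; the last joint's range is limited). The gripper opens to 85 mm and grips with 20 to 120 N. Pads are 22 mm wide; open, the fingers measure 114 mm over their backs; the gripper's body (76 mm by 85 mm) begins 54 mm behind the grasp point. The pads swing forward as they close: fully open they stand 13 mm farther back than shut.
Start: joints at [-1.324, 0.359, 1.51, -0, 1.272, -0.115], TCP at [0.212, -0.561, 0.231] pointing down, gripper open.
Joint ranges: [-2.97, 2.97], [-1.01, 2.36], [0.21, 2.38], [-0.96, 4.11], [0.2, 2.71], [-2.98, 2.98]. Speed limits (rad/s): [2.39, 2.39, 3.14, 3.14, 3.14, 3.14].

### API

Orientations are given as a 3x3 rotation matrix whose columns are the frame's x, y, z axes.
In Python, from station import manip gives the robot as it stands.
- The arm moves only by the tool send_rows, never from a script. Its argument "motion" is a list of rows, each an object with "dp": the shift along the tool's x, y, z in mm, a list of three; "roll": the turn about the tool's z in rad; "gripper": the finger opening in mm, from 0 to 85.4. In form: [{"dp": [dx, dy, dz], "roll": roll, "gripper": gripper}, ...]. A call has 1 to 10 rows; each row shifts and turns the commanded pose from where the row before left it, along the tool's axes as they then stand; what a row does not reach is not made up. A row lasts 1/12 s, in which the tool goes at most 41.7 mm and 7.16 degrees, less where a joint would pass 70% of its speed; a pose out of reach is approached as far as the arm can. A call is refused whole if a number of a shift passes 41.7 or a number of a turn 0.125, either way. A call with a gripper value outside its range is refused whole. The fingers move at their own pace and stop on an object; the grip force is fixed at half the most. Time passes only in rows, so rows that do not move let the fingers close. It gives the time, the measured TCP pose, the force, the opening and the grip force at its end, in the units of the state.
- manip.observe(): the state, without advancing time (a new reading comes with each control period).
- manip.grab_frame(name): name is "scene" or "top"; returns the picture (480x640x3 uint8, blue, green, red); there is no depth.
- manip.get_calibration(name): a dict with "vfov" (degrees; the focal length in pixels is half the picture's height over the tangent of half this angle, whatever the lens; pixels are square), "cx", "cy" (the principal point, pixels), "R" (3x3) and "t" (3): a world point X has camera coordinates R X + t. Camera axes: x right, y down, z forward; pixel columns grow to the right and rows downward; lengths in m; the calibration is good to about 2 mm. A picture is of the moment at which its call begins. get_calibration takes no time and is no camera call.
- manip.close_job(): hands the job in; it is judged then, once.
The state is a dict: "time": time; "qpos": joint angles; "dq": joint speeds; "joint_torque": joint torques, N m; "position": TCP position; "eef_rot": TCP orientation; "ft_force": force on the tool from outside, world axes, zero at the start; "wrist_torque": the same for the moment, N m; "width": opening from 0.0 (shut) to 1.0 (fully open); "gripper_force": force on a finger pad.
Only numpy, scipy, OpenCV 4.12 (cv2) and the standard library are available. Lean on these libraries where they do the work, as an engineer would, in place of code of your own. Each camera call takes 0.05 s, during which the arm holds its last target. There are 200 camera calls.

## Working session

There is one attempt and no reset: what is moved stays moved. The work goes in short steps, Python scripts to look and compute and a tool call to move; the robot and the scene stay as the last step left them, time stands still between calls to the robot, and variables do not carry over. Pictures are saved under pics/ and viewed, at most 10 in all, crops included, and the job is handed in when it is done.

Besides the shell and the picture viewer there is one more tool, called after "Emit:" as name(argument=value, ...) on one line, values as JSON. send_rows: Moves the arm, as the interface text tells. Its arguments: {"type":"object","properties":{"motion":{"type":"array"}},"required":["motion"]}

```bash
ls; mkdir -p pics
python3 - <<'E'
from station import manip
import cv2
for n in("scene","top"):
    cv2.imwrite(f"pics/{n}0.png",manip.grab_frame(n)); c=manip.get_calibration(n); print(n,c)
s=manip.observe(); print({k:s[k] for k in("time","position","eef_rot","width","ft_force")}, manip.tcp_to_grasp)
E
```

```text
pics
scene {'vfov': 49.97639586208305, 'cx': 310.957644635776, 'cy': 233.7954850178187, 'R': array([[-0.52472348, -0.85123117, -0.0084114 ],
       [-0.56361043,  0.35479696, -0.74596407],
       [ 0.63797221, -0.38668411, -0.66593307]]), 't': array([0.62934476, 0.16117167, 0.83690072])}
top {'vfov': 52.26185665137747, 'cx': 320.08159624231195, 'cy': 234.30097221143467, 'R': array([[ 0.1273402 , -0.99184925,  0.00442053],
       [-0.96939906, -0.1253985 , -0.21104661],
       [ 0.20988075,  0.02258946, -0.977466  ]]), 't': array([0.428036  , 0.52586534, 0.95537273])}
{'time': 0.1, 'position': array([ 0.21221072, -0.56056223,  0.2305392 ]), 'eef_rot': array([[ 9.35263901e-01,  3.53950953e-01, -3.96540180e-04],
       [ 3.53951116e-01, -9.35262506e-01,  1.62897081e-03],
       [ 2.05706608e-04, -1.66387343e-03, -9.99998595e-01]]), 'width': 0.9994783876642886, 'ft_force': array([ 0.02012227,  0.45625173, -0.10070604])} -0.0187
```

View pics/top0.png

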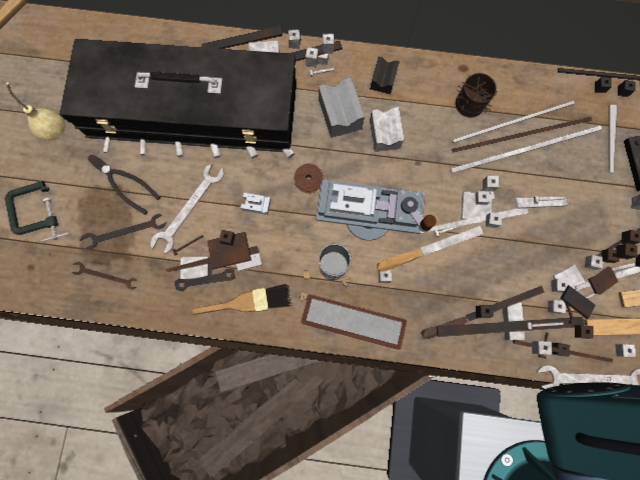

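View pics/scene0.png

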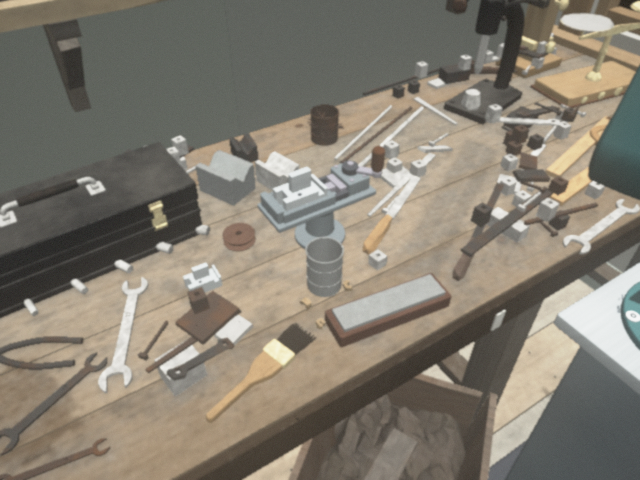

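The top view shows the vise at about (370,205): nest and block on the left, crank on the right, knob at (428,222). The tin is at (334,261), the stone at (354,321) and the sheave at (308,178). The smaller look-alike of the block is at (255,203). Next I'll zoom in on the vise.

Run:
```python
import cv2,numpy as np
a=cv2.imread("pics/top0.png")[165:245,305:445]; b=cv2.imread("pics/scene0.png")[140:250,250:400]
a=cv2.resize(a,None,fx=4,fy=4,interpolation=cv2.INTER_CUBIC);b=cv2.resize(b,None,fx=2.4,fy=2.4,interpolation=cv2.INTER_CUBIC)
w=max(a.shape[1],b.shape[1]); p=lambda i:cv2.copyMakeBorder(i,0,0,0,w-i.shape[1],cv2.BORDER_CONSTANT)
cv2.imwrite("pics/z0.png",np.vstack([p(a),p(b)]))
```

```text
(no output)
```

View pics/z0.png

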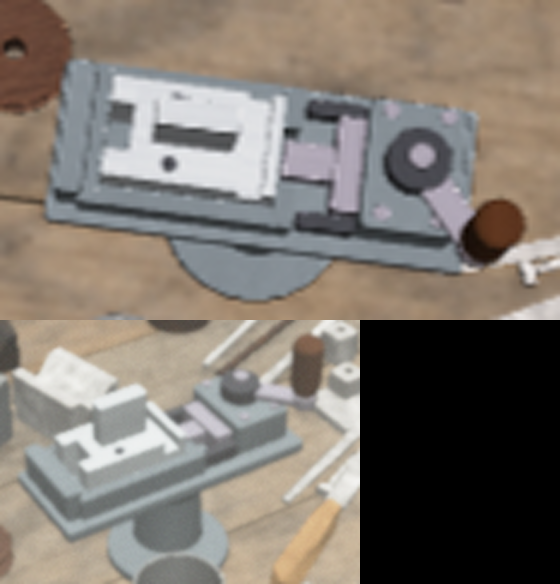

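The zoom shows the plate's corners, in top-image pixels, at about (322.5,180), (424.5,192), (420.5,233) and (316.3,220). The slot points left (+y, away from the jaw), the pivot hub is at (410,204), and the knob top is at (429,221).

```bash
cat > h.py <<'E'
from station import manip
import numpy as np, cv2
def ray(n,u,v,z):
    c=manip.get_calibration(n); f=240/np.tan(np.radians(c["vfov"]/2)); R=np.array(c["R"]);t=np.array(c["t"])
    d=R.T@np.array([(u-c["cx"])/f,(v-c["cy"])/f,1]); o=-R.T@t
    return o+d*(z-o[2])/d[2]
def proj(n,X):
    c=manip.get_calibration(n); f=240/np.tan(np.radians(c["vfov"]/2)); p=c["R"]@np.array(X)+c["t"]
    return np.array([c["cx"],c["cy"]])+f*p[:2]/p[2]
E
python3 - <<'E'
from h import *
np.set_printoptions(precision=4,suppress=True)
C=np.array([ray("top",305+u/4,165+v/4,.1) for u,v in[(72,60),(478,108),(463,270),(45,220)]])
print(C,C.mean(0)); print([np.linalg.norm(C[i]-C[i-1]) for i in range(4)])
y=(C[0]+C[3]-C[1]-C[2])[:2]; y/=np.linalg.norm(y); x=np.array([y[1],-y[0]]); c=C.mean(0)[:2]
print("yaxis",y,"yaw of x",np.arctan2(x[1],x[0]),"nest",c+.042*y,"pivot",c-.066*y)
for n,uv,z in[("hub",(422,153),.15),("knobtop",(500,220),.191)]:
    P=ray("top",305+uv[0]/4,165+uv[1]/4,z); print(n,P,(P[:2]-c)@x,(P[:2]-c)@y)
# fin: bright top in top image
nest=c+.042*y
for n in("top","scene"):
  print(n,[proj(n,[*(nest+sx*.007*x+sy*.02*y),.17]).round(1) for sx,sy in[(-1,-1),(1,-1),(1,1),(-1,1)]])
print("scene knob",ray("scene",250+308/2.4,140+(340-320)/2.4,.191))
print("tin",ray("top",334,255,.086),"sheave",ray("top",308,178,.022),"stone",ray("top",354,321,.034))
E
```

```text
[[0.5693 0.4991 0.1   ]
 [0.5705 0.2935 0.1   ]
 [0.4863 0.294  0.1   ]
 [0.485  0.5019 0.1   ]] [0.5278 0.3971 0.1   ]
[np.float64(0.08430090190157787), np.float64(0.20564721844034395), np.float64(0.08415697655512863), np.float64(0.20797841604177278)]
yaxis [-0.006  1.   ] yaw of x 0.006046240901183425 nest [0.5275 0.4391] pivot [0.5282 0.3311]
hub [0.5282 0.3273 0.15  ] -4.9505961133201044e-05 -0.0698386894820288
knobtop [0.489  0.2963 0.191 ] -0.039369663856620565 -0.100598023579611
top [array([362.9, 198. ]), array([363.6, 190.9]), array([342.3, 188.3]), array([341.5, 195.5])]
scene [array([309.8, 170.2]), array([305.6, 166.3]), array([285.8, 173.5]), array([289.9, 177.5])]
scene knob [0.4873 0.2979 0.191 ]
tin [0.4221 0.4583 0.086 ] sheave [0.5956 0.5348 0.022 ] stone [0.3014 0.4009 0.034 ]
```

Emit:
send_rows(motion=[{"dp":[0,0,-7],"roll":-0.121,"gripper":85},{"dp":[0,0,-7],"roll":-0.121,"gripper":85},{"dp":[0,0,-7],"roll":-0.121,"gripper":85},{"dp":[0,0,-7],"roll":-0.121,"gripper":85},{"dp":[0,0,-7],"roll":-0.121,"gripper":85},{"dp":[0,0,-7],"roll":-0.121,"gripper":85},{"dp":[0,0,-7],"roll":-0.121,"gripper":85},{"dp":[0,0,-7],"roll":-0.121,"gripper":85},{"dp":[0,0,-7],"roll":-0.121,"gripper":85},{"dp":[0,0,-7],"roll":-0.121,"gripper":85}])

```text
time: 0.93
position: [0.2123, -0.5607, 0.3011]
eef_rot: [[-0.007, 1.0, -0.0], [1.0, 0.007, 0.001], [0.001, -0.0, -1.0]]
ft_force: [-0.3, -0.1, -0.1]
width: 0.999
gripper_force: 0.0
```

Run:
```python
import cv2,numpy as np
a=cv2.imread("pics/top0.png")[178:222,322:382]; b=cv2.imread("pics/scene0.png")[155:205,265:335]
a=cv2.resize(a,(600,440)[:2],interpolation=cv2.INTER_NEAREST);a=cv2.resize(a,(396,290));b=cv2.resize(b,(396,283),interpolation=cv2.INTER_CUBIC)
a=cv2.resize(cv2.imread("pics/top0.png")[180:210,330:380],(800,480)[:2],interpolation=cv2.INTER_CUBIC)[:300*480//480]
b=cv2.resize(cv2.imread("pics/scene0.png")[160:200,270:330],(450,300),interpolation=cv2.INTER_CUBIC)
o=np.zeros((600,800,3),np.uint8);o[:300]=a[:300];o[300:,:450]=b;cv2.imwrite("pics/z1.png",o)
```

```text
(no output)
```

View pics/z1.png

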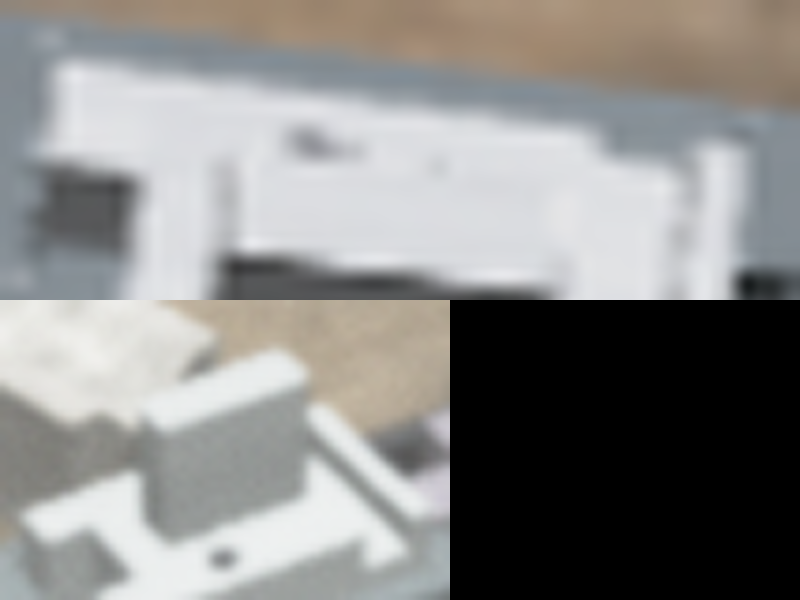

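The fin corners in both views put its centre at about (0.528, 0.4355), with its yaw about equal to the tool's. Moving there now.

Emit:
send_rows(motion=[{"dp":[29,26.5,0],"roll":0,"gripper":85},{"dp":[29,26.5,0],"roll":0,"gripper":85},{"dp":[29,26.5,0],"roll":0,"gripper":85},{"dp":[29,26.5,0],"roll":0,"gripper":85},{"dp":[29,26.5,0],"roll":0,"gripper":85},{"dp":[29,26.5,0],"roll":0,"gripper":85},{"dp":[29,26.5,0],"roll":0,"gripper":85},{"dp":[29,26.5,0],"roll":0,"gripper":85},{"dp":[29,26.5,0],"roll":0,"gripper":85},{"dp":[41,4.7,0],"roll":0,"gripper":85}])

```text
time: 1.77
position: [0.459, -0.2589, 0.3011]
eef_rot: [[-0.001, 1.0, 0.003], [1.0, 0.001, -0.001], [-0.001, 0.003, -1.0]]
ft_force: [0.6, 0.5, 0.6]
width: 0.998
gripper_force: 0.0
```

Emit:
send_rows(motion=[{"dp":[40,4.7,0],"roll":0,"gripper":85},{"dp":[40,4.7,0],"roll":0,"gripper":85},{"dp":[40,4.7,0],"roll":0,"gripper":85},{"dp":[40,4.7,0],"roll":0,"gripper":85},{"dp":[40,4.7,0],"roll":0,"gripper":85},{"dp":[40,4.7,0],"roll":0,"gripper":85},{"dp":[40,4.7,0],"roll":0,"gripper":85},{"dp":[40,4.7,0],"roll":0,"gripper":85},{"dp":[40,4.7,0],"roll":0,"gripper":85},{"dp":[40,4.7,0],"roll":0,"gripper":85}])

```text
time: 2.6
position: [0.5013, 0.1432, 0.3011]
eef_rot: [[-0.001, 1.0, -0.0], [1.0, 0.001, -0.0], [-0.0, -0.0, -1.0]]
ft_force: [0.8, 0.0, -0.1]
width: 0.996
gripper_force: 0.0
```

Emit:
send_rows(motion=[{"dp":[36,3.4,4],"roll":0,"gripper":85},{"dp":[36,3.4,8],"roll":0,"gripper":85},{"dp":[36,3.4,8],"roll":0,"gripper":85},{"dp":[36,3.4,8],"roll":0,"gripper":60},{"dp":[36,3.4,12],"roll":0,"gripper":60},{"dp":[36,3.4,12],"roll":0,"gripper":60},{"dp":[36,3.4,16],"roll":0,"gripper":60},{"dp":[36,3.4,16],"roll":0,"gripper":60},{"dp":[4.3,0,16],"roll":0,"gripper":60},{"dp":[0,0,10],"roll":0,"gripper":60}])

```text
time: 3.43
position: [0.5275, 0.4354, 0.1885]
eef_rot: [[-0.004, 1.0, -0.002], [1.0, 0.004, -0.001], [-0.001, -0.002, -1.0]]
ft_force: [-0.2, -0.8, -0.4]
width: 0.7
gripper_force: 0.0
```

Run:
```python
from h import *
s=manip.observe(); print(s["position"],s["eef_rot"][:,0],s["ft_force"],s["width"])
b=manip.grab_frame("scene"); a=manip.grab_frame("top")
o=np.vstack([cv2.resize(a[170:230,310:440],(650,300),interpolation=cv2.INTER_CUBIC),cv2.resize(b[120:210,255:385],(433,300),interpolation=cv2.INTER_CUBIC)@np.eye(3,dtype=np.uint8) if 0 else cv2.copyMakeBorder(cv2.resize(b[120:210,255:385],(433,300),interpolation=cv2.INTER_CUBIC),0,0,0,217,cv2.BORDER_CONSTANT)])
cv2.imwrite("pics/g0.png",o)
```

```text
[0.5274709  0.43539899 0.18849079] [-0.00387063  0.99999194 -0.00106548] [-0.19463986 -0.77257897 -0.36757095] 0.6996192125211493
```

View pics/g0.png

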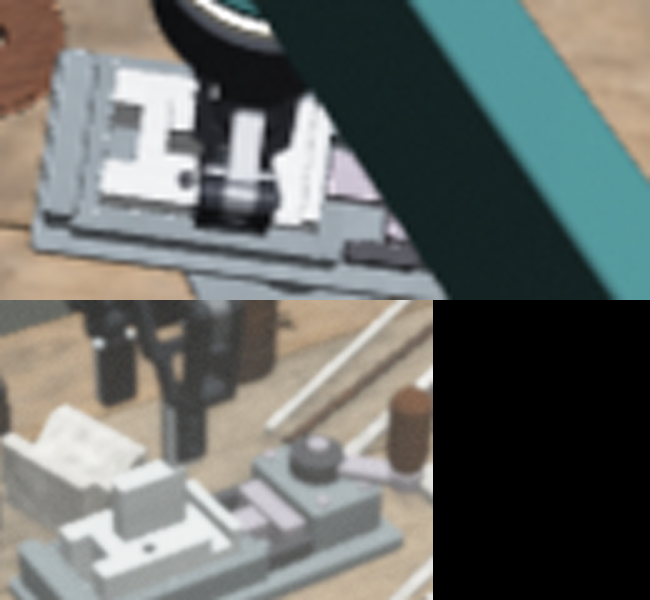

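The open fingers straddle the fin from above: in the lower panel they are at (115,380) and (185,440), with the fin at (150,500). Descending and closing.

Emit:
send_rows(motion=[{"dp":[0,0,12],"roll":0,"gripper":60},{"dp":[0,0,12],"roll":0,"gripper":60},{"dp":[0,0,10],"roll":0,"gripper":60},{"dp":[0,0,10],"roll":0,"gripper":50},{"dp":[0,0,6],"roll":0,"gripper":40},{"dp":[0,0,0],"roll":0,"gripper":30},{"dp":[0,0,0],"roll":0,"gripper":22},{"dp":[0,0,0],"roll":0,"gripper":18},{"dp":[0,0,0],"roll":0,"gripper":16},{"dp":[0,0,0],"roll":0,"gripper":15}])

```text
time: 4.37
position: [0.5288, 0.4338, 0.142]
eef_rot: [[-0.001, 1.0, 0.0], [1.0, 0.001, 0.001], [0.001, 0.0, -1.0]]
ft_force: [-1.0, 0.8, 0.1]
width: 0.178
gripper_force: 0.1
```

Emit:
send_rows(motion=[{"dp":[0,0,0],"roll":0,"gripper":13},{"dp":[0,0,0],"roll":0,"gripper":10},{"dp":[0,0,0],"roll":0,"gripper":5},{"dp":[0,0,0],"roll":0,"gripper":0},{"dp":[0,0,0],"roll":0,"gripper":0}])

```text
time: 4.78
position: [0.5288, 0.4338, 0.1421]
eef_rot: [[-0.001, 1.0, 0.0], [1.0, 0.001, 0.001], [0.001, 0.0, -1.0]]
ft_force: [-1.3, -0.6, 6.1]
width: 0.147
gripper_force: 59.6
```

Emit:
send_rows(motion=[{"dp":[0.4,0,0],"roll":0,"gripper":0},{"dp":[0.4,0,0],"roll":0,"gripper":0},{"dp":[0.4,0,0],"roll":0,"gripper":0},{"dp":[0,0,0],"roll":0,"gripper":0},{"dp":[0,0,0],"roll":0,"gripper":0}])

```text
time: 5.2
position: [0.5288, 0.4338, 0.142]
eef_rot: [[-0.001, 1.0, 0.0], [1.0, 0.001, -0.001], [-0.001, 0.0, -1.0]]
ft_force: [-2.4, -3.5, 6.6]
width: 0.153
gripper_force: 59.9
```

Emit:
send_rows(motion=[{"dp":[-0.8,0,0],"roll":0,"gripper":0},{"dp":[-0.8,0,0],"roll":0,"gripper":0},{"dp":[-0.8,0,0],"roll":0,"gripper":0},{"dp":[0,0,0],"roll":0,"gripper":0},{"dp":[0,0,0],"roll":0,"gripper":0}])

```text
time: 5.62
position: [0.5291, 0.4334, 0.142]
eef_rot: [[-0.001, 1.0, 0.001], [1.0, 0.001, 0.002], [0.002, 0.001, -1.0]]
ft_force: [-2.4, 3.8, 6.0]
width: 0.155
gripper_force: 59.7
```

Emit:
send_rows(motion=[{"dp":[0.6,0.6,0],"roll":0,"gripper":0},{"dp":[0.6,0.6,0],"roll":0,"gripper":0},{"dp":[0,0,0],"roll":0,"gripper":0},{"dp":[0,0,0],"roll":0,"gripper":0}])

```text
time: 5.95
position: [0.5292, 0.4334, 0.1421]
eef_rot: [[-0.001, 1.0, -0.001], [1.0, 0.001, -0.0], [-0.0, -0.001, -1.0]]
ft_force: [-4.9, -0.3, 9.6]
width: 0.152
gripper_force: 60.3
```

Emit:
send_rows(motion=[{"dp":[0,-0.8,0],"roll":0,"gripper":0},{"dp":[0,-0.8,0],"roll":0,"gripper":0},{"dp":[0,-0.8,0],"roll":0,"gripper":0},{"dp":[0,0,0],"roll":0,"gripper":0},{"dp":[0,0,0],"roll":0,"gripper":0}])

```text
time: 6.37
position: [0.529, 0.4334, 0.1421]
eef_rot: [[-0.001, 1.0, 0.003], [1.0, 0.001, 0.0], [0.0, 0.003, -1.0]]
ft_force: [1.7, -0.2, 6.4]
width: 0.152
gripper_force: 59.7
```

Emit:
send_rows(motion=[{"dp":[0,0.6,-3],"roll":0,"gripper":0},{"dp":[0,0,-4],"roll":0,"gripper":0},{"dp":[0,0,-5],"roll":0,"gripper":0},{"dp":[0,0,-8],"roll":0,"gripper":0},{"dp":[0,0,-8],"roll":0,"gripper":0},{"dp":[0,0,-8],"roll":0,"gripper":0},{"dp":[0,0,-8],"roll":0,"gripper":0},{"dp":[0,0,-6],"roll":0,"gripper":0},{"dp":[0,0,0],"roll":0,"gripper":0},{"dp":[0,0,0],"roll":0,"gripper":0}])

```text
time: 7.2
position: [0.5283, 0.4336, 0.1921]
eef_rot: [[-0.001, 1.0, 0.001], [1.0, 0.001, 0.001], [0.001, 0.001, -1.0]]
ft_force: [1.3, 1.4, -3.7]
width: 0.159
gripper_force: 59.0
```

Run:
```python
from h import *
s=manip.observe(); print(s["position"],s["eef_rot"],s["ft_force"],s["wrist_torque"],s["width"],s["qpos"])
a=manip.grab_frame("top"); b=manip.grab_frame("scene"); cv2.imwrite("pics/t1.png",a);cv2.imwrite("pics/s1.png",b)
```

```text
[0.52830973 0.43363286 0.19208455] [[-1.04511758e-03  9.99999115e-01  8.23208882e-04]
 [ 9.99999221e-01  1.04455529e-03  6.83178766e-04]
 [ 6.82318275e-04  8.23922243e-04 -9.99999428e-01]] [ 1.25048037  1.35161013 -3.66643338] [-0.07665378  0.03072761  0.03288231] 0.15887243003116705 [5.86250506e-01 5.10039115e-01 1.36000124e+00 1.18994403e-04
 1.27048859e+00 5.85170529e-01]
```

Emit:
send_rows(motion=[{"dp":[0,0,0],"roll":-0.06,"gripper":0},{"dp":[0,0,0],"roll":-0.12,"gripper":0},{"dp":[0,0,0],"roll":-0.12,"gripper":0},{"dp":[0,0,0],"roll":-0.12,"gripper":0},{"dp":[0,0,0],"roll":-0.12,"gripper":0},{"dp":[0,0,0],"roll":-0.12,"gripper":0},{"dp":[0,0,0],"roll":-0.12,"gripper":0},{"dp":[0,0,0],"roll":-0.12,"gripper":0},{"dp":[0,0,0],"roll":-0.12,"gripper":0},{"dp":[0,0,0],"roll":-0.12,"gripper":0}])

```text
time: 8.13
position: [0.5277, 0.4332, 0.1905]
eef_rot: [[-0.912, 0.411, -0.001], [0.411, 0.912, -0.001], [0.001, -0.001, -1.0]]
ft_force: [1.4, -0.8, -4.6]
width: 0.156
gripper_force: 58.9
```

Emit:
send_rows(motion=[{"dp":[0,0,0],"roll":-0.12,"gripper":0},{"dp":[0,0,0],"roll":-0.12,"gripper":0},{"dp":[0,0,0],"roll":-0.12,"gripper":0},{"dp":[0,0,0],"roll":-0.12,"gripper":0},{"dp":[0,0,0],"roll":-0.12,"gripper":0},{"dp":[0,0,0],"roll":-0.12,"gripper":0},{"dp":[0,0,0],"roll":-0.12,"gripper":0},{"dp":[0,0,0],"roll":-0.12,"gripper":0},{"dp":[0,0,0],"roll":-0.12,"gripper":0},{"dp":[0,0,0],"roll":-0.12,"gripper":0}])

```text
time: 8.97
position: [0.5277, 0.4332, 0.1905]
eef_rot: [[-0.714, -0.701, -0.001], [-0.701, 0.714, -0.001], [0.001, 0.0, -1.0]]
ft_force: [-0.4, 0.1, -3.4]
width: 0.151
gripper_force: 58.9
```

Emit:
send_rows(motion=[{"dp":[0,0,0],"roll":-0.12,"gripper":0},{"dp":[0,0,0],"roll":-0.12,"gripper":0},{"dp":[0,0,0],"roll":-0.12,"gripper":0},{"dp":[0,0,0],"roll":-0.12,"gripper":0},{"dp":[0,0,0],"roll":-0.12,"gripper":0},{"dp":[0,0,0],"roll":-0.12,"gripper":0},{"dp":[0,0,0],"roll":-0.08,"gripper":0},{"dp":[0,0,0],"roll":0,"gripper":0},{"dp":[0,0,0],"roll":0,"gripper":0},{"dp":[0,0,0],"roll":0,"gripper":0}])

```text
time: 9.8
position: [0.5279, 0.4333, 0.1909]
eef_rot: [[-0.003, -1.0, -0.001], [-1.0, 0.003, -0.0], [0.0, 0.001, -1.0]]
ft_force: [-0.3, 0.4, -3.2]
width: 0.149
gripper_force: 58.9
```

Run:
```python
from h import *
s=manip.observe(); print(s["position"],s["eef_rot"],s["ft_force"],s["wrist_torque"],s["width"],s["qpos"])
a=manip.grab_frame("top"); b=manip.grab_frame("scene"); cv2.imwrite("pics/t2.png",a);cv2.imwrite("pics/s2.png",b)
f=lambda n,x0,y0:cv2.resize(cv2.imread(f"pics/{n}.png")[y0:y0+60,x0:x0+80],(400,300),interpolation=cv2.INTER_CUBIC)
cv2.imwrite("pics/c2.png",np.vstack([np.hstack([f("t1",310,170),f("t2",310,170)]),np.hstack([f("s1",255,140),f("s2",255,140)])]))
```

```text
[0.52794777 0.43333413 0.19091662] [[-3.11112238e-03 -9.99994912e-01 -7.04664353e-04]
 [-9.99995106e-01  3.11135353e-03 -3.27177433e-04]
 [ 3.29368228e-04  7.03643015e-04 -9.99999698e-01]] [-0.28650687  0.39630713 -3.2172388 ] [-0.02421088 -0.05509778  0.00260952] 0.1487545219245411 [ 5.86177021e-01  5.11338325e-01  1.36074857e+00  1.22748860e-04
  1.27027378e+00 -2.55234077e+00]
```

View pics/c2.png

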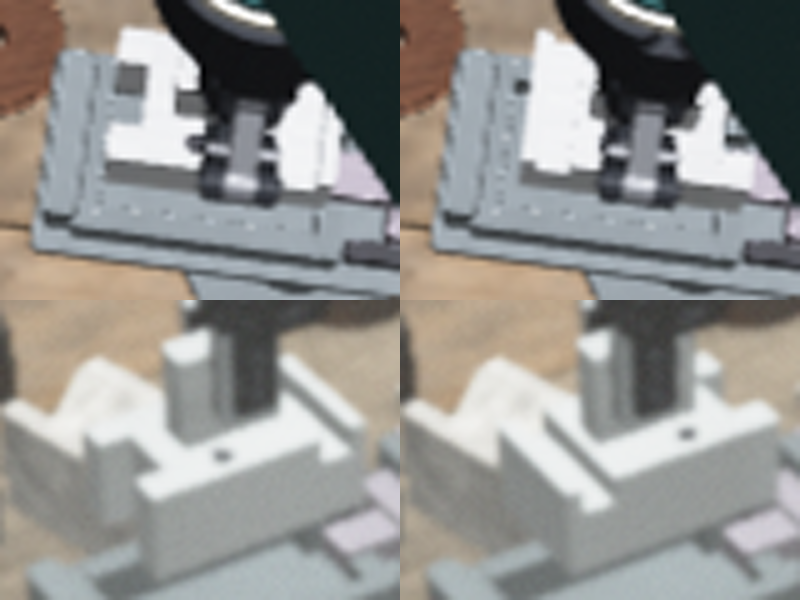

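Before the turn (left) the slot faces away from the jaw; after it (right) the slot faces the jaw. The block's left end moved about 3 px to the right, so the grip is about 2.8 mm off the fin's centre along y. I'll refine that to sub-pixel.

Run:
```python
from h import *
g=[cv2.cvtColor(cv2.imread(f"pics/t{i}.png"),cv2.COLOR_BGR2GRAY).astype(float) for i in(1,2)]
def cross(p,lv,rising):
    s=p-lv
    for i in range(len(p)-1):
        if (s[i]<0<=s[i+1]) if rising else (s[i]>=0>s[i+1]): return i+s[i]/(s[i]-s[i+1])
    return np.nan
print("left edge rows"); 
for r in (179,180,197,198,199,200): print(r,[round(326+cross(k[r,326:345],190,True),2) for k in g])
print("front edge cols")
for c in (336,338,340,342,344,346,348): print(c,[round(194+cross(k[194:210,c],190,False),2) for k in g])
print("mm per px at z.134+.05, y:",[ (ray("top",341,200,.184)-ray("top",340,200,.184)).round(5),(ray("top",340,201,.184)-ray("top",340,200,.184)).round(5)])
# predicted front edge / left edge for block centred at TCP
for cx,cy in((.5283,.4336),(.5279,.4333)): print(proj("top",[cx-.025,cy+.042,.1838]),proj("top",[cx-.025,cy+.02,.1838]))
```

```text
left edge rows
179 [np.float64(332.88), np.float64(336.4)]
180 [np.float64(332.67), np.float64(336.0)]
197 [np.float64(330.19), np.float64(333.69)]
198 [np.float64(330.46), np.float64(333.64)]
199 [np.float64(330.35), np.float64(333.49)]
200 [np.float64(330.72), np.float64(333.45)]
front edge cols
336 [np.float64(201.46), np.float64(201.57)]
338 [np.float64(201.58), np.float64(203.45)]
340 [np.float64(202.2), np.float64(203.71)]
342 [np.float64(202.29), np.float64(204.14)]
344 [np.float64(202.49), np.float64(202.69)]
346 [np.float64(202.61), np.float64(203.14)]
348 [np.float64(196.27), np.float64(203.32)]
mm per px at z.134+.05, y: [array([ 0.00023, -0.00181,  0.     ]), array([-0.00188, -0.00023,  0.     ])]
[331.71630274 201.14235622] [343.69615616 202.63765477]
[331.85274826 201.37228977] [343.83389695 202.86786868]
```

Emit:
send_rows(motion=[{"dp":[-2,-0.4,3],"roll":-0.004,"gripper":0},{"dp":[-2,-0.4,5],"roll":0,"gripper":0},{"dp":[-1.8,-0.2,6],"roll":0,"gripper":0},{"dp":[0,0,6],"roll":0,"gripper":0},{"dp":[0,0,5],"roll":0,"gripper":0},{"dp":[0,0,2],"roll":0,"gripper":0},{"dp":[0,0,0],"roll":0,"gripper":0},{"dp":[0,0,0],"roll":0,"gripper":0}])

```text
time: 10.57
position: [0.529, 0.4392, 0.1641]
eef_rot: [[0.003, -1.0, -0.0], [-1.0, -0.003, -0.0], [0.0, 0.0, -1.0]]
ft_force: [0.6, 0.3, -2.9]
width: 0.15
gripper_force: 58.9
```

Emit:
send_rows(motion=[{"dp":[0,0,2],"roll":0,"gripper":0},{"dp":[0,0,2],"roll":0,"gripper":0},{"dp":[0,0,2],"roll":0,"gripper":0},{"dp":[0,0,2],"roll":0,"gripper":0},{"dp":[0,0,0],"roll":0,"gripper":0},{"dp":[0,0,0],"roll":0,"gripper":0}])

```text
time: 11.07
position: [0.5291, 0.4392, 0.1562]
eef_rot: [[0.003, -1.0, -0.0], [-1.0, -0.003, -0.0], [0.0, 0.0, -1.0]]
ft_force: [0.7, 0.6, -4.4]
width: 0.152
gripper_force: 58.9
```

Emit:
send_rows(motion=[{"dp":[0,0,3],"roll":0,"gripper":0},{"dp":[0,0,3],"roll":0,"gripper":0},{"dp":[0,0,3],"roll":0,"gripper":0},{"dp":[0,0,2],"roll":0,"gripper":0},{"dp":[0,0,2],"roll":0,"gripper":0},{"dp":[0,0,1],"roll":0,"gripper":0},{"dp":[0,0,1],"roll":0,"gripper":0},{"dp":[0,0,0],"roll":0,"gripper":0},{"dp":[0,0,0],"roll":0,"gripper":0}])

```text
time: 11.82
position: [0.5291, 0.4392, 0.1421]
eef_rot: [[0.003, -1.0, 0.0], [-1.0, -0.003, 0.0], [-0.0, -0.0, -1.0]]
ft_force: [-3.3, -0.4, 3.2]
width: 0.152
gripper_force: 59.9
```

The block is fully seated (z stops at the same 0.142 as before). Releasing it, rising and going over the knob.

Emit:
send_rows(motion=[{"dp":[0,0,0],"roll":0,"gripper":20},{"dp":[0,0,0],"roll":0,"gripper":35},{"dp":[0,0,0],"roll":0,"gripper":50},{"dp":[0,0,0],"roll":0,"gripper":60},{"dp":[0,0,-10],"roll":0,"gripper":60},{"dp":[0,0,-20],"roll":0,"gripper":60},{"dp":[0,0,-30],"roll":0,"gripper":60},{"dp":[0,0,-30],"roll":0,"gripper":60},{"dp":[0,0,0],"roll":0,"gripper":60},{"dp":[0,0,0],"roll":0,"gripper":60}])

```text
time: 12.65
position: [0.5308, 0.4404, 0.2349]
eef_rot: [[0.003, -1.0, 0.005], [-1.0, -0.003, 0.004], [-0.004, -0.005, -1.0]]
ft_force: [-0.2, 0.1, 0.5]
width: 0.706
gripper_force: 0.0
```

Emit:
send_rows(motion=[{"dp":[28,8,0],"roll":0,"gripper":60},{"dp":[28,8,0],"roll":0,"gripper":60},{"dp":[28,8,0],"roll":0,"gripper":60},{"dp":[28,8,0],"roll":0,"gripper":60},{"dp":[29,8,0],"roll":0,"gripper":60},{"dp":[0,0,0],"roll":0,"gripper":60},{"dp":[0,0,0],"roll":0,"gripper":60}])

```text
time: 13.23
position: [0.4887, 0.2967, 0.2308]
eef_rot: [[0.001, -1.0, -0.002], [-1.0, -0.001, -0.001], [0.001, 0.002, -1.0]]
ft_force: [0.5, 0.3, -0.5]
width: 0.706
gripper_force: 0.0
```

Run:
```python
from h import *
s=manip.observe(); print(s["position"],s["ft_force"])
a=manip.grab_frame("top"); b=manip.grab_frame("scene")
f=lambda a,x0,y0:cv2.resize(a[y0:y0+90,x0:x0+120],(400,300),interpolation=cv2.INTER_CUBIC)
cv2.imwrite("pics/c3.png",np.hstack([f(a,320,160),f(b,260,130)]))
```

```text
[0.48870835 0.29672295 0.23080829] [ 0.45121003  0.32983497 -0.45941229]
```

View pics/c3.png

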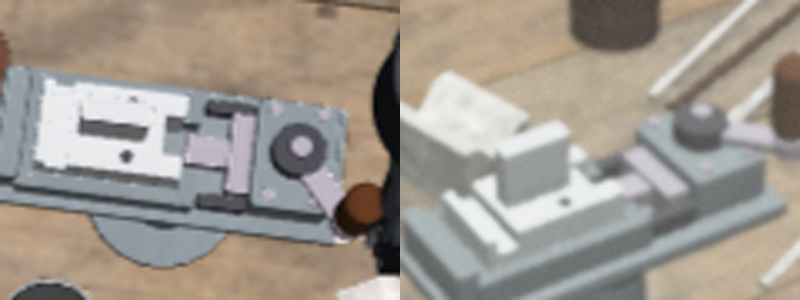

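The block sits in the nest with its slot towards the jaw. The gripper's black fingers show at the right edge of the top crop, near the knob at (360,208). I'll check the projected positions.

Run:
```python
from h import *
s=manip.observe(); p=s["position"]
print("tcp px top",proj("top",p),"scene",proj("scene",p))
a=manip.grab_frame("top");b=manip.grab_frame("scene")
for n,im in(("top",a),("scene",b)):
    h=cv2.cvtColor(im,cv2.COLOR_BGR2HSV)
    m=cv2.inRange(h,(3,100,40),(16,255,170)); x0,y0=(405,200) if n=="top" else(365,135)
    m2=np.zeros_like(m);m2[y0:y0+45,x0:x0+40]=m[y0:y0+45,x0:x0+40]
    k,l,st,c=cv2.connectedComponentsWithStats(m2); i=1+np.argmax(st[1:,4]); print(n,st[i],c[i])
    print(" expected knob top/bottom px for (.4885,.297):",proj(n,[.4885,.297,.191]),proj(n,[.4885,.297,.153]))
cv2.imwrite("pics/c4.png",np.hstack([cv2.resize(a[180:260,400:480],(400,400)),cv2.resize(b[90:210,340:460],(400,400))]))
```

```text
tcp px top [433.93692462 213.78115872] scene [378.95002199 127.67547397]
top [423 215  11  12 109] [428.25688073 220.36697248]
 expected knob top/bottom px for (.4885,.297): [429.58848488 220.23589338] [425.0536016  225.09456791]
scene [375 148   8   4  17] [378.23529412 149.47058824]
 expected knob top/bottom px for (.4885,.297): [378.32749834 147.87181697] [376.67457002 165.87071218]
```

View pics/c4.png

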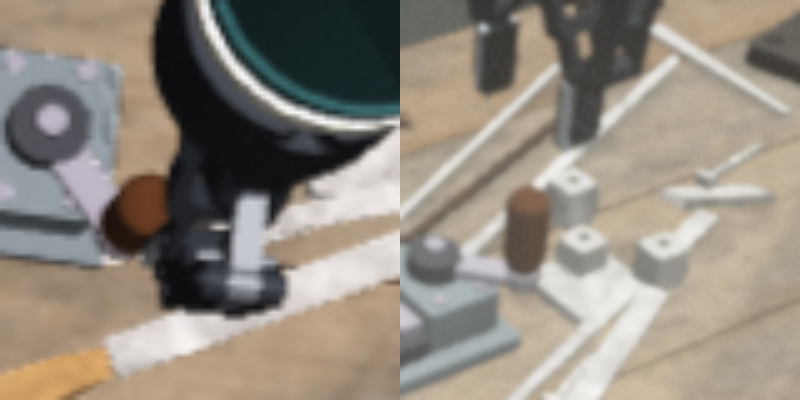

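In the right panel the finger tips at (495,85) and (578,140) straddle the knob top at (527,195). Descending over the knob and closing.

Emit:
send_rows(motion=[{"dp":[0,0,15],"roll":0,"gripper":60},{"dp":[0,0,15],"roll":0,"gripper":60},{"dp":[0,0,15],"roll":0,"gripper":60},{"dp":[0,0,15],"roll":0,"gripper":60},{"dp":[0,0,11],"roll":0,"gripper":60},{"dp":[0,0,0],"roll":0,"gripper":45},{"dp":[0,0,0],"roll":0,"gripper":35},{"dp":[0,0,0],"roll":0,"gripper":29},{"dp":[0,0,0],"roll":0,"gripper":27},{"dp":[0,0,0],"roll":0,"gripper":26}])

```text
time: 14.27
position: [0.4903, 0.2985, 0.1613]
eef_rot: [[0.003, -1.0, 0.002], [-1.0, -0.003, 0.001], [-0.001, -0.002, -1.0]]
ft_force: [-0.2, 0.9, 0.2]
width: 0.311
gripper_force: 0.0
```

Emit:
send_rows(motion=[{"dp":[0,0,0],"roll":0,"gripper":22},{"dp":[0,0,0],"roll":0,"gripper":18},{"dp":[0,0,0],"roll":0,"gripper":10},{"dp":[0,0,0],"roll":0,"gripper":0},{"dp":[0,0,0],"roll":0,"gripper":0}])

```text
time: 14.68
position: [0.4898, 0.2984, 0.1615]
eef_rot: [[0.003, -1.0, 0.001], [-1.0, -0.003, 0.001], [-0.001, -0.001, -1.0]]
ft_force: [-2.8, -0.9, 5.9]
width: 0.256
gripper_force: 58.5
```

Emit:
send_rows(motion=[{"dp":[4.5,-3.9,0],"roll":0,"gripper":0},{"dp":[4.0,-4.4,0],"roll":0,"gripper":0},{"dp":[3.5,-4.9,0],"roll":0,"gripper":0},{"dp":[2.9,-5.3,0],"roll":0,"gripper":0},{"dp":[2.2,-5.6,0],"roll":0,"gripper":0},{"dp":[1.5,-5.8,0],"roll":0,"gripper":0},{"dp":[0.8,-5.9,0],"roll":0,"gripper":0},{"dp":[0.1,-6.0,0],"roll":0,"gripper":0},{"dp":[-0.6,-6.0,0],"roll":0,"gripper":0},{"dp":[0,0,0],"roll":0,"gripper":0}])

```text
time: 15.52
position: [0.5377, 0.2813, 0.1615]
eef_rot: [[0.003, -1.0, -0.0], [-1.0, -0.003, 0.004], [-0.004, -0.0, -1.0]]
ft_force: [-3.5, 5.2, 5.2]
width: 0.255
gripper_force: 58.7
```

Emit:
send_rows(motion=[{"dp":[-1.8,-3.9,0],"roll":0,"gripper":0},{"dp":[-2.0,-3.8,0],"roll":0,"gripper":0},{"dp":[-1.5,-3.7,0],"roll":0,"gripper":0},{"dp":[0,0,0],"roll":0,"gripper":0},{"dp":[0,0,0],"roll":0,"gripper":0}])

```text
time: 15.93
position: [0.5486, 0.285, 0.1615]
eef_rot: [[0.003, -1.0, 0.0], [-1.0, -0.003, 0.001], [-0.001, -0.0, -1.0]]
ft_force: [-3.5, -0.7, 5.4]
width: 0.259
gripper_force: 58.9
```

Emit:
send_rows(motion=[{"dp":[-1.3,-2.7,0],"roll":0,"gripper":0},{"dp":[-1.5,-2.6,0],"roll":0,"gripper":0},{"dp":[0,0,0],"roll":0,"gripper":0},{"dp":[0,0,0],"roll":0,"gripper":0}])

```text
time: 16.27
position: [0.5537, 0.2875, 0.1615]
eef_rot: [[0.003, -1.0, -0.001], [-1.0, -0.003, 0.0], [-0.0, 0.001, -1.0]]
ft_force: [-3.0, -0.8, 6.6]
width: 0.264
gripper_force: 59.0
```

Emit:
send_rows(motion=[{"dp":[-1.6,-2.5,0],"roll":0,"gripper":0},{"dp":[-1.8,-2.4,0],"roll":0,"gripper":0},{"dp":[0,0,0],"roll":0,"gripper":0},{"dp":[0,0,0],"roll":0,"gripper":0}])

```text
time: 16.6
position: [0.5585, 0.2908, 0.1615]
eef_rot: [[0.003, -1.0, -0.001], [-1.0, -0.003, -0.0], [0.0, 0.001, -1.0]]
ft_force: [-3.2, -0.7, 6.0]
width: 0.257
gripper_force: 59.0
```

Emit:
send_rows(motion=[{"dp":[-1.9,-2.3,0],"roll":0,"gripper":0},{"dp":[-2.0,-2.2,0],"roll":0,"gripper":0},{"dp":[0,0,0],"roll":0,"gripper":0},{"dp":[0,0,0],"roll":0,"gripper":0}])

```text
time: 16.93
position: [0.563, 0.2947, 0.1615]
eef_rot: [[0.003, -1.0, -0.001], [-1.0, -0.003, -0.0], [0.0, 0.001, -1.0]]
ft_force: [-3.2, -1.6, 6.3]
width: 0.258
gripper_force: 59.0
```

Emit:
send_rows(motion=[{"dp":[-2.2,-2.1,0],"roll":0,"gripper":0},{"dp":[-2.3,-1.9,0],"roll":0,"gripper":0},{"dp":[0,0,0],"roll":0,"gripper":0},{"dp":[0,0,0],"roll":0,"gripper":0}])

```text
time: 17.27
position: [0.567, 0.2991, 0.1615]
eef_rot: [[0.003, -1.0, -0.001], [-1.0, -0.003, -0.0], [0.0, 0.001, -1.0]]
ft_force: [-3.5, -1.4, 6.7]
width: 0.258
gripper_force: 59.0
```

Emit:
send_rows(motion=[{"dp":[-2.4,-1.8,0],"roll":0,"gripper":0},{"dp":[-2.5,-1.6,0],"roll":0,"gripper":0},{"dp":[0,0,0],"roll":0,"gripper":0},{"dp":[0,0,0],"roll":0,"gripper":0}])

```text
time: 17.6
position: [0.5704, 0.3039, 0.1615]
eef_rot: [[0.003, -1.0, -0.0], [-1.0, -0.003, -0.001], [0.001, 0.0, -1.0]]
ft_force: [-3.2, -2.4, 6.4]
width: 0.258
gripper_force: 59.0
```

Emit:
send_rows(motion=[{"dp":[-2.6,-1.5,0],"roll":0,"gripper":0},{"dp":[-2.7,-1.3,0],"roll":0,"gripper":0},{"dp":[0,0,0],"roll":0,"gripper":0},{"dp":[0,0,0],"roll":0,"gripper":0}])

```text
time: 17.93
position: [0.5732, 0.309, 0.1615]
eef_rot: [[0.004, -1.0, -0.0], [-1.0, -0.004, -0.001], [0.001, 0.0, -1.0]]
ft_force: [-3.5, -2.8, 7.1]
width: 0.257
gripper_force: 59.0
```

Emit:
send_rows(motion=[{"dp":[-2.8,-1.2,0],"roll":0,"gripper":0},{"dp":[-2.8,-1.0,0],"roll":0,"gripper":0},{"dp":[0,0,0],"roll":0,"gripper":0},{"dp":[0,0,0],"roll":0,"gripper":0}])

```text
time: 18.27
position: [0.5749, 0.3129, 0.1615]
eef_rot: [[0.004, -1.0, -0.002], [-1.0, -0.004, -0.004], [0.004, 0.002, -1.0]]
ft_force: [-3.7, -8.0, 9.8]
width: 0.261
gripper_force: 59.2
```

Emit:
send_rows(motion=[{"dp":[-1.0,-0.3,0],"roll":0,"gripper":0},{"dp":[-0.9,-0.3,0],"roll":0,"gripper":0},{"dp":[0,0,0],"roll":0,"gripper":0},{"dp":[0,0,0],"roll":0,"gripper":0}])

```text
time: 18.6
position: [0.575, 0.3132, 0.1614]
eef_rot: [[0.004, -1.0, -0.003], [-1.0, -0.004, -0.007], [0.007, 0.003, -1.0]]
ft_force: [-6.0, -13.2, 10.7]
width: 0.255
gripper_force: 59.5
```

It's clamped with about 14 N at the knob. Letting go and rising.

Emit:
send_rows(motion=[{"dp":[0,0,0],"roll":0,"gripper":30},{"dp":[0,0,0],"roll":0,"gripper":45},{"dp":[0,0,0],"roll":0,"gripper":60},{"dp":[0,0,0],"roll":0,"gripper":60},{"dp":[0,0,-10],"roll":0,"gripper":60},{"dp":[0,0,-20],"roll":0,"gripper":60},{"dp":[0,0,-30],"roll":0,"gripper":60},{"dp":[0,0,-40],"roll":0,"gripper":60},{"dp":[20,0,-30],"roll":0,"gripper":60},{"dp":[40,0,0],"roll":0,"gripper":60}])

```text
time: 19.43
position: [0.5806, 0.2617, 0.2988]
eef_rot: [[0.008, -1.0, 0.013], [-1.0, -0.008, 0.007], [-0.007, -0.013, -1.0]]
ft_force: [2.3, -0.2, 0.9]
width: 0.707
gripper_force: 0.0
```

Emit:
send_rows(motion=[{"dp":[40,0,0],"roll":0,"gripper":60},{"dp":[40,0,0],"roll":0,"gripper":60},{"dp":[40,0,0],"roll":0,"gripper":60},{"dp":[0,0,0],"roll":0,"gripper":60},{"dp":[0,0,0],"roll":0,"gripper":60}])

```text
time: 19.85
position: [0.5756, 0.1471, 0.291]
eef_rot: [[-0.017, -1.0, 0.003], [-1.0, 0.017, -0.014], [0.014, -0.003, -1.0]]
ft_force: [1.0, -0.6, -0.3]
width: 0.701
gripper_force: 0.0
```

Run:
```python
from h import *
s=manip.observe(); print(s["time"],s["position"],s["ft_force"])
a=manip.grab_frame("top"); b=manip.grab_frame("scene")
f=lambda a,x0,y0:cv2.resize(a[y0:y0+90,x0:x0+120],(400,300),interpolation=cv2.INTER_CUBIC)
cv2.imwrite("pics/c5.png",np.hstack([f(a,320,160),f(b,260,130)]))
```

```text
19.85 [0.57562368 0.14708169 0.29101718] [ 1.04912642 -0.56883422 -0.25282037]
```

View pics/c5.png

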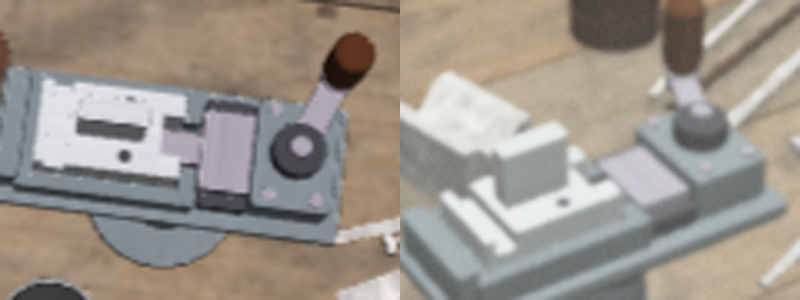

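The nose is inside the slot, with its tip at about (162,142), and the block is level and seated. I'll check the crank hasn't sprung back, then hand in.

Run:
```python
from h import *
P=ray("top",320+354/3.333,160+48/3.333,.191); print(P, np.pi/2+np.arctan2(P[0]-.529,.3283-P[1]))
T=ray("top",320+162/3.333,160+140/3.333,.116); print("nose tip rel nest",T[1]-.4363)
```

```text
[0.5739535  0.31009506 0.191     ] 2.7568068194236535
nose tip rel nest -0.03236318562893209
```

```bash
python3 -c "
from station import manip
print(manip.close_job())"
```

```text
the job is handed in; nothing more can be done
None
```

I turned the block half round and seated it fully in the nest with its slot towards the jaw. I then clamped the jaw's nose against the stop screw with about 14 N at the knob, let go, and handed the job in at about 20 s; no verdict came back.

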